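Dial seven copies on the label printer and print

ROBOT

A 6-joint arm with a two-finger parallel gripper is mounted at the origin on the work surface. World frame = base frame: x ahead of the robot, y to its left, z up, the work surface at z = 0. Lengths are in m, angles in rad, forces in N, time in s.
With the tool pointing down it reaches from about 0.15 to 0.775 m from the base axis. Payload 6.1 kg.
Tool frame: the origin (TCP) lies midway between the tips of the shut fingers; the grasp point (between the pads) lies 19 mm behind it; x points along the fingers, y is the direction in which the jaws open and shut, and the axes are right-handed (so a half turn about x gives the same grasp; the last joint's range is limited). The gripper opens to 85 mm and grips with 20 to 120 N. Pads are 22 mm wide; open, the fingers measure 114 mm over their backs; the gripper's body (76 mm by 85 mm) begins 54 mm behind the grasp point. The pads swing forward as they close: fully open they stand 13 mm farther back than shut.
Start: joints at [-1.205, 0.126, -0.04, 1.405, 0, 1.571], TCP at [0.188, -0.49, 0.206] pointing down, gripper open.
Joint ranges: [-2.72, 2.72], [-0.95, 1.95], [-1.27, 1.35], [-1.78, 2.02], [-1.46, 1.47], [-3.14, 3.14]. Speed limits (rad/s): [2.39, 2.39, 3.01, 3.14, 3.14, 3.14].

INTERFACE

Orientations are given as a 3x3 rotation matrix whose columns are the frame's x, y, z axes.
In Python, from rig import bot, capture, camera_model gives the robot as it stands.
- The arm moves only by the tool apply_moves, never from a script. Its argument "plan" is a list of rows, each a list of 6 numbers: the shift along the world's x, y, z in m, then the turn, a rotation vector about the world's x, y, z in rad. In form: [[x, y, z, rx, ry, rz], ...]. A call has 1 to 5 rows; each row shifts and turns the commanded pose from where the row before left it; what a row does not reach is not made up. A row lasts 1/12 s, in which the tool goes at most 41.7 mm and 7.16 degrees, less where a joint would pass 70% of its speed; a pose out of reach is approached as far as the arm can. A call with a gripper value outside its range is refused whole. "grip" is the closure, from -1 (fully open) to 1 (shut), set as the call begins (left out, the last holds). The fingers move at their own pace and stop on an object; "force" is the grip in N (left out, the last holds). Time passes only in rows, so rows that do not move let the fingers close. It gives the time, the measured TCP pose, the force and the opening at its end, in the units of the state.
- bot.state(): the state, without advancing time (a new reading comes with each control period).
- capture(name): name is "scene" or "top"; returns the picture (400x640x3 uint8, red, green, blue); there is no depth.
- camera_model(name): a dict with "mtx" (3x3 intrinsics, pixels), "pose" (4x4, takes a point from camera to world coordinates). Camera axes: x right, y down, z forward; pixel columns grow to the right and rows downward; lengths in m; the calibration is good to about 2 mm. A picture is of the moment at which its call begins. camera_model takes no time and is no camera call.
- bot.finish_job(): hands the job in, once; it reports no verdict.
The state is a dict: "time_s": time; "qpos": joint angles; "joint_velocities": joint speeds; "joint_torque": joint torques, N m; "tcp_pos": TCP position; "eef_rot": TCP orientation; "ft_force": force on the tool from outside, world axes, zero at the start; "moment": the same for the moment, N m; "grip_width": finger opening in m.
Only numpy, scipy, OpenCV 4.12 (cv2) and the standard library are available. Lean on these libraries where they do the work, as an engineer would, in place of code of your own. Each camera call takes 0.05 s, during which the arm holds its last target. There are 200 camera calls.

TASK

Set the copies dial of the label printer to seven, that is exactly seven clicks clockwise from the long zero mark (it may already stand a few clicks on), by pushing its knob down just until it bites and turning it, never leaning on it hard. Let the knob come back up and only then press the print button all the way down, then let it go. Leave the other things on the table where they are.

Things in the scene. Friction and masses are not known exactly. Their poses are not given: they have to be found in the camera images.
- printer: White desktop label printer, 160 mm (x) by 250 mm (y) by 100 mm high, fixed to the table; origin under its centre, front faces -x. On its flat top: copies knob at (0, +52 mm), print button at (0, -66 mm) in its frame. A flat round scale, 106 mm across, lies round the knob, with 20 black ticks; the long tick, on its -x side, is zero.
- knob_top (a point): Centre of the top face of the copies knob: round, ribbed, grey, 40 mm in diameter, axis vertical. Let up, it stands 41.5 mm above the printer's top; the rim to grip spans 12.5 to 41 mm above it (thin neck below). Let up, it spins freely and the dial stays, so it can be let go, turned back and gripped again.
- knob: The same knob; origin on its axis, 41.5 mm below its top face. Once its foot bites, turning the knob turns the dial with it. With under about 9 N on the foot the drive slips (dial stays or lags); over 20 N on the foot breaks it. At the hand, return spring included: 11 N may be too little, 22 N is too much; aim for 13 to 17 N.
- plunge (a joint): How far the copies knob is pushed down, m: 0 fully up, at most 0.016. A light spring (2 N, rising to about 3.5 N) returns it. After 1 to 7 mm, differing on every printer and not to be seen, its rubber foot bites on the dial; from there on it resists with roughly 5 N more for each mm.
- dial (a joint): Angle of the copies dial, rad: 0 at the long zero tick, growing clockwise seen from above. 20 firm click stops a turn, one every 0.314 rad (18 degrees); seven is 2.199. It starts at stop 0, 1, 2 or 3. Each click takes up to about 0.08 N m; left between two stops it springs to the nearer one.
- dial_pointer (a point): Outer end of the white pointer line on the black dial disc (80 mm across) round the knob's foot; 38 mm from the knob's axis, at the level of the printer's top; it lies on the printer's -x side at zero. The disc itself cannot be gripped.
- print_top (a point): Centre of the top of the print button, a white round spring button 24 mm across in a grey collar on the printer's top; pressed straight down.
- print (a joint): Travel of the print button, m: 0 up, 0.005 fully down, which takes 4 N.
- cards: Stack of white cards, 55 x 90 x 22 mm, loose, before the printer's front; origin under its centre.
- tape: Roll of pale paper tape lying flat, 90 mm across, 24 mm high, loose, beside the printer; origin under its centre.
- bear: Small sitting wooden bear, about 55 mm wide, 78 mm high, loose, behind the printer; origin under its centre.
- giftbox: Closed brown cardboard gift box, 100 x 100 x 65 mm, loose; origin under its centre.
- jar: Jar with a brass lid, 60 mm across, 75 mm high, loose; origin under its centre.
- hookplate: Small brass wall hook on a 50 x 30 mm plate, 40 mm high, loose; origin under its centre.
- mug: White mug, 76 mm across, 85 mm high, loose; origin under its centre.

How it is judged:
By the outcome, as a careful person would: the job done as asked, in the order asked, and still so for the second after the job is handed in, with the robot touching nothing.
It also fails if it takes over 58 s, if anything falls off the work surface, if the arm or the gripper's body presses on something with over 40 N, if the wrist force passes 120 N, or if a joint passes its speed limit or range.

## Working session

There is one attempt and no reset: what is moved stays moved. The work goes in short steps, Python scripts to look and compute and a tool call to move; the robot and the scene stay as the last step left them, time stands still between calls to the robot, and variables do not carry over. Pictures are saved under pics/ and viewed, about 8 in all and at most 12, crops included, and the job is handed in when it is done.

Besides the shell and the picture viewer there is one more tool, called after ">>>" in YAML: its name, and indented under it one key for each argument. apply_moves: Moves the arm, as the interface text tells. Its arguments: {"type":"object","properties":{"plan":{"type":"array","items":{"type":"array","items":{"type":"number"}}},"grip":{"type":"number"},"force":{"type":"number"}},"required":["plan"]}

```bash
mkdir -p pics; ls
python3 - <<'E'
from rig import bot,capture,camera_model
import cv2,numpy as np
for n in("scene","top"):
    im=capture(n); cv2.imwrite(f"pics/{n}0.png",im[:,:,::-1]); m=camera_model(n); print(n,m["mtx"].round(1).tolist(),m["pose"].round(3).tolist())
a=cv2.imread("pics/scene0.png");b=cv2.imread("pics/top0.png")
s=bot.state();print({k:np.round(v,3).tolist() for k,v in s.items()})
E
```

```text
pics
scene [[447.6, 0.0, 312.7], [0.0, 447.6, 196.3], [0.0, 0.0, 1.0]] [[-0.277, 0.585, -0.762, 1.489], [0.961, 0.167, -0.221, 0.299], [-0.002, -0.793, -0.609, 0.894], [0.0, 0.0, 0.0, 1.0]]
top [[477.1, 0.0, 322.9], [0.0, 477.1, 207.9], [0.0, 0.0, 1.0]] [[-0.116, -0.973, 0.201, 0.303], [-0.993, 0.114, -0.018, 0.006], [-0.005, -0.202, -0.979, 1.273], [0.0, 0.0, 0.0, 1.0]]
{'time_s': 0.1, 'qpos': [-1.205, 0.126, -0.041, 1.405, -0.0, 1.571], 'joint_velocities': [0.001, -0.004, 0.004, 0.002, 0.001, -0.001], 'joint_torque': [0.0, -43.691, 35.36, 0.014, 0.0, -0.0], 'tcp_pos': [0.188, -0.49, 0.205], 'eef_rot': [[-0.001, 0.358, -0.934], [0.001, -0.934, -0.358], [-1.0, -0.001, 0.0]], 'ft_force': [-0.298, -0.754, -0.268], 'moment': [-0.035, 0.026, -0.062], 'grip_width': 0.085}
```

View pics/top0.png

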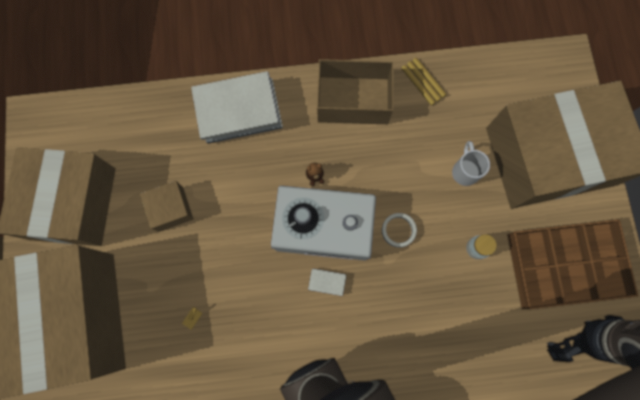

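View pics/scene0.png

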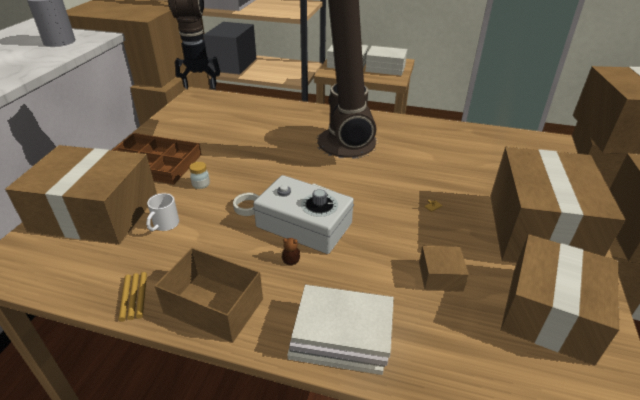

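The top view shows the printer at about px (325,222), with its knob near (302,216) and button near (351,222). The scene view shows the knob at about (320,200). Next I'll measure the printer pose and crop the dial.

```bash
cat > h.py <<'E'
from rig import bot,capture,camera_model
import cv2,numpy as np
def ray(n,uv,z):
    m=camera_model(n);P=np.array(m["pose"]);d=P[:3,:3]@np.linalg.inv(m["mtx"])@[uv[0],uv[1],1]
    return P[:3,3]+d*(z-P[2,3])/d[2]
def proj(n,p):
    m=camera_model(n);P=np.array(m["pose"]);c=np.array(m["mtx"])@(P[:3,:3].T@(np.array(p)-P[:3,3]));return c[:2]/c[2]
E
python3 - <<'E'
from h import *
b=cv2.imread("pics/top0.png"); g=cv2.cvtColor(b,cv2.COLOR_BGR2HSV)
m=((g[:,:,1]<45)&(g[:,:,2]>120)).astype(np.uint8)
m[:170]=0;m[270:]=0;m[:,:260]=0;m[:,382:]=0
c=max(cv2.findContours(m,0,2)[0],key=cv2.contourArea)
w=np.array([ray("top",p[0],.1)[:2] for p in c],np.float32)
r=cv2.minAreaRect(w);print(r,cv2.boxPoints(r),cv2.contourArea(c))
a=cv2.imread("pics/scene0.png")
f=lambda i,x,y,w,h,s:cv2.resize(i[y:y+h,x:x+w],None,fx=s,fy=s,interpolation=cv2.INTER_CUBIC)
A=f(b,265,180,120,85,6.6);cv2.imwrite("pics/c1.png",A[:560,:790])
cv2.imwrite("pics/c2.png",f(a,250,170,110,80,7))
E
```

```text
((0.5134322643280029, -0.012086212635040283), (0.2453116774559021, 0.1570942997932434), 77.35923767089844) [[ 0.4099473  -0.11457997]
 [ 0.56323385 -0.14895809]
 [ 0.61691725  0.09040754]
 [ 0.46363068  0.12478566]] 5875.0
```

View pics/c1.png

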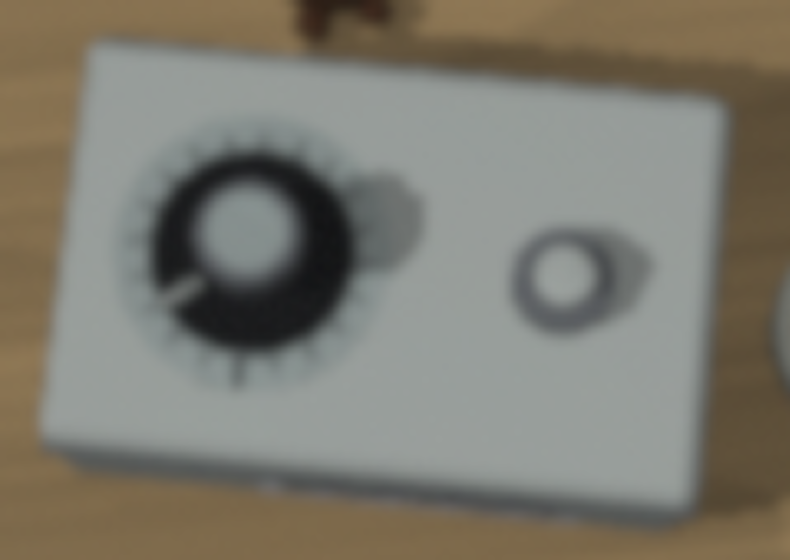

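View pics/c2.png

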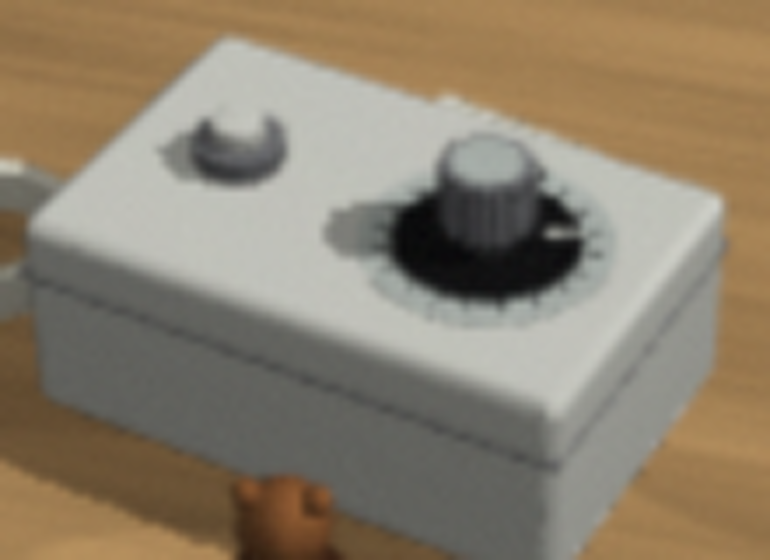

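The crops show the long zero tick at (237,375), the disc centre at about (252,250) and the pointer at (180,293). That puts the dial at stop 3, so I'll get exact numbers.

Run:
```python
from h import *
b=cv2.imread("pics/top0.png")
U=lambda p:(265+(p[0]+.5)/6.6-.5,180+(p[1]+.5)/6.6-.5)
c=ray("top",U((252,250)),.1);t=ray("top",U((237,378)),.1);p=ray("top",U((178,296)),.1)
z=t-c;q=p-c
ang=lambda v:np.degrees(np.arctan2(v[1],v[0]))
print("disc",c,"zero",ang(z),"ptr cw",(ang(z)-ang(q))%360, np.hypot(*q[:2]))
# disc via scene view: crop scale 7
V=lambda p:(250+(p[0]+.5)/7-.5,170+(p[1]+.5)/7-.5)
print("disc scene",ray("scene",V((487,242)),.1))
print("knobtop top",ray("top",U((246,228)),.1415),"scene",ray("scene",V((489,158)),.1415))
print("btn collar",ray("top",U((561,282)),.105),"scene",ray("scene",V((240,160)),.1))
th=np.radians(77.36-90);R=np.array([[np.cos(th),-np.sin(th)],[np.sin(th),np.cos(th)]])
o=np.array([.5134,-.0121])
print("yaw",np.degrees(th),"knob",o+R@[0,.052],"btn",o+R@[0,-.066])
# yaw via knob-btn
```

```text
disc [0.52595709 0.03667541 0.1       ] zero 167.2584612122441 ptr cw 51.51500183042124 0.03293192164183375
disc scene [0.52549131 0.03821895 0.1       ]
knobtop top [0.52646585 0.03688497 0.1415    ] scene [0.52371593 0.03826737 0.1415    ]
btn collar [ 0.49926005 -0.07762565  0.105     ] scene [ 0.50060427 -0.07652869  0.1       ]
yaw -12.64 knob [0.52477887 0.03863974] btn [ 0.49895758 -0.07650044]
```

>>> apply_moves:
  plan:
    - [0.0169,0.0264,0.002,0,0,0.0776]
    - [0.0169,0.0264,0.002,0,0,0.0776]
    - [0.0169,0.0264,0,0,0,0.0776]
    - [0.0169,0.0264,0,0,0,0.0776]
    - [0.0169,0.0264,0,0,0,0.0776]
  grip: -1

```text
time_s: 0.52
tcp_pos: [0.2726, -0.3569, 0.2098]
eef_rot: [[-0.0, 0.687, -0.727], [0.001, -0.727, -0.687], [-1.0, -0.001, -0.0]]
ft_force: [0.4, 0.2, 0.7]
grip_width: 0.0856
```

>>> apply_moves:
  plan:
    - [0.0169,0.0264,0,0,0,0.0776]
    - [0.0169,0.0264,0,0,0,0.0776]
    - [0.0169,0.0264,0,0,0,0.0776]
    - [0.0169,0.0264,0,0,0,0.0776]
    - [0.0169,0.0264,0,0,0,0.0776]

```text
time_s: 0.93
tcp_pos: [0.3571, -0.2247, 0.21]
eef_rot: [[-0.0, 0.911, -0.413], [0.0, -0.413, -0.911], [-1.0, -0.0, -0.0]]
ft_force: [0.8, -0.6, -0.2]
grip_width: 0.0851
```

>>> apply_moves:
  plan:
    - [0.0169,0.0264,0,0,0,0.0776]
    - [0.0169,0.0264,0,0,0,0.0776]
    - [0.0169,0.0264,0,0,0,0.0776]
    - [0.0169,0.0264,0,0,0,0.0776]
    - [0.0169,0.0264,0,0,0,0.0776]

```text
time_s: 1.35
tcp_pos: [0.4416, -0.0927, 0.21]
eef_rot: [[-0.0, 0.999, -0.037], [0.0, -0.037, -0.999], [-1.0, -0.0, -0.0]]
ft_force: [0.1, -0.0, -0.5]
grip_width: 0.0852
```

>>> apply_moves:
  plan:
    - [0.0169,0.0264,0,0,0,0.0776]
    - [0.0169,0.0264,0,0,0,0.0776]
    - [0.0169,0.0264,0,0,0,0.0776]
    - [0.0169,0.0264,0,0,0,0.0776]
    - [0.0169,0.0264,0,0,0,0.0776]

```text
time_s: 1.77
tcp_pos: [0.5262, 0.0393, 0.2098]
eef_rot: [[-0.001, 0.939, 0.344], [-0.0, 0.344, -0.939], [-1.0, -0.001, -0.0]]
ft_force: [0.5, -0.8, 1.4]
grip_width: 0.085
```

>>> apply_moves:
  plan:
    - [0,0,0,0,0,0]
    - [0,0,0,0,0,0]
    - [0,0,0,0,0,0]

```text
time_s: 2.02
tcp_pos: [0.5253, 0.0377, 0.2097]
eef_rot: [[-0.001, 0.94, 0.34], [-0.0, 0.34, -0.94], [-1.0, -0.001, -0.0]]
ft_force: [-0.3, 0.1, -0.7]
grip_width: 0.0856
```

Run:
```python
from rig import bot
import numpy as np
s=bot.state();print({k:np.round(v,4).tolist() for k,v in s.items()})
```

```text
{'time_s': 2.0167, 'qpos': [0.0718, 0.1303, -0.0268, 1.4151, -0.0003, 1.2957], 'joint_velocities': [-0.0214, -0.0166, -0.0052, 0.0022, 0.001, -0.0005], 'joint_torque': [0.853, -43.0563, 35.4505, -0.098, 0.0349, -0.0037], 'tcp_pos': [0.5253, 0.0377, 0.2097], 'eef_rot': [[-0.0014, 0.9404, 0.3399], [-0.0004, 0.3399, -0.9404], [-1.0, -0.0014, -0.0001]], 'ft_force': [-0.3053, 0.083, -0.6713], 'moment': [-0.0267, -0.0173, 0.0357], 'grip_width': 0.0856}
```

>>> apply_moves:
  plan:
    - [0,0,-0.025,0,0,0]
    - [0,0,-0.025,0,0,0]
    - [0,0,-0.025,0,0,0]
    - [0,0,-0.015,0,0,0]
    - [0,0,-0.007,0,0,0]

```text
time_s: 2.43
tcp_pos: [0.5237, 0.0364, 0.1109]
eef_rot: [[-0.004, 0.941, 0.338], [-0.0, 0.338, -0.941], [-1.0, -0.004, -0.001]]
ft_force: [1.0, -0.7, -0.2]
grip_width: 0.0859
```

>>> apply_moves:
  plan:
    - [0,0,0,0,0,0]
    - [0,0,0,0,0,0]
    - [0,0,0,0,0,0]
    - [0,0,0,0,0,0]
    - [0,0,0,0,0,0]
  grip: 1
  force: 40

```text
time_s: 2.85
tcp_pos: [0.5266, 0.0377, 0.1145]
eef_rot: [[0.002, 0.94, 0.34], [0.0, 0.34, -0.94], [-1.0, 0.002, 0.001]]
ft_force: [-0.8, 0.4, 2.9]
grip_width: 0.026
```

>>> apply_moves:
  plan:
    - [0,0,0,0,0,0]
    - [0,0,0,0,0,0]
    - [0,0,0,0,0,0]
    - [0,0,0,0,0,0]
    - [0,0,0,0,0,0]

```text
time_s: 3.27
tcp_pos: [0.5258, 0.0377, 0.1133]
eef_rot: [[0.0, 0.94, 0.34], [-0.0, 0.34, -0.94], [-1.0, 0.0, 0.0]]
ft_force: [0.3, -1.2, 2.3]
grip_width: 0.0002
```

Run:
```python
from h import *
a=capture("scene");b=capture("top")
f=lambda i,x,y,w,h,s:cv2.resize(i[y:y+h,x:x+w,::-1],None,fx=s,fy=s,interpolation=cv2.INTER_CUBIC)
A=f(a,230,90,150,150,4);B=f(b,240,170,50*3-60,150,4)
print(A.shape,B.shape)
cv2.imwrite("pics/d.png",A)
```

```text
(600, 600, 3) (600, 360, 3)
```

View pics/d.png

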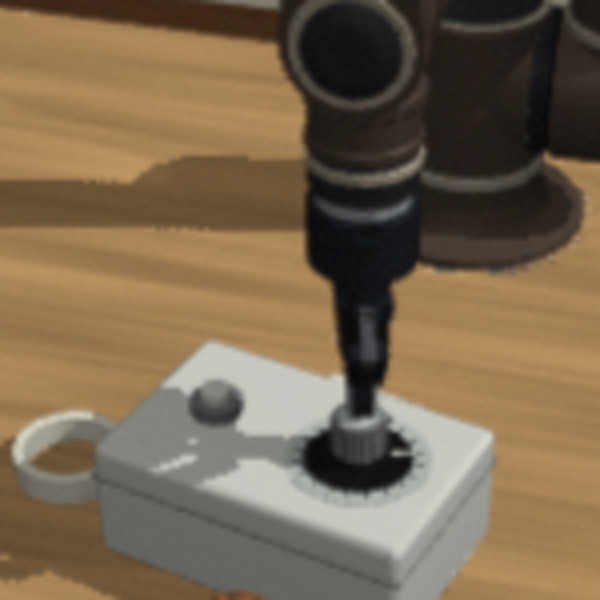

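Run:
```python
from h import *
C=lambda p:((np.array(p)-[230,90]+.5)*4-.5).round(0)
for z in(.1,.1133,.12,.1255,.135,.1415,.16,.2):print(z,C(proj("scene",(.5258,.0377,z))),proj("top",(.5258,.0377,z)).round(1))
s=bot.state();print(np.round(s["tcp_pos"],4),np.round(s["ft_force"],2),np.round(s["moment"],3),s["grip_width"],np.round(s["qpos"],3))
b=capture("top");cv2.imwrite("pics/e.png",cv2.resize(b[150:270,240:400,::-1],None,fx=5,fy=5,interpolation=cv2.INTER_CUBIC))
```

```text
0.1 [357. 458.] [302.4 217.6]
0.1133 [357. 443.] [302.1 216.6]
0.12 [357. 436.] [302.  216.1]
0.1255 [357. 430.] [301.9 215.7]
0.135 [358. 419.] [301.7 214.9]
0.1415 [358. 412.] [301.5 214.4]
0.16 [358. 390.] [301.2 213. ]
0.2 [358. 343.] [300.3 209.6]
[0.5258 0.0377 0.1132] [-1.02 -0.25  2.89] [-0.152  0.107  0.004] -8.316954409864234e-05 [ 0.072  0.146 -0.22   1.204 -0.     1.295]
```

View pics/e.png

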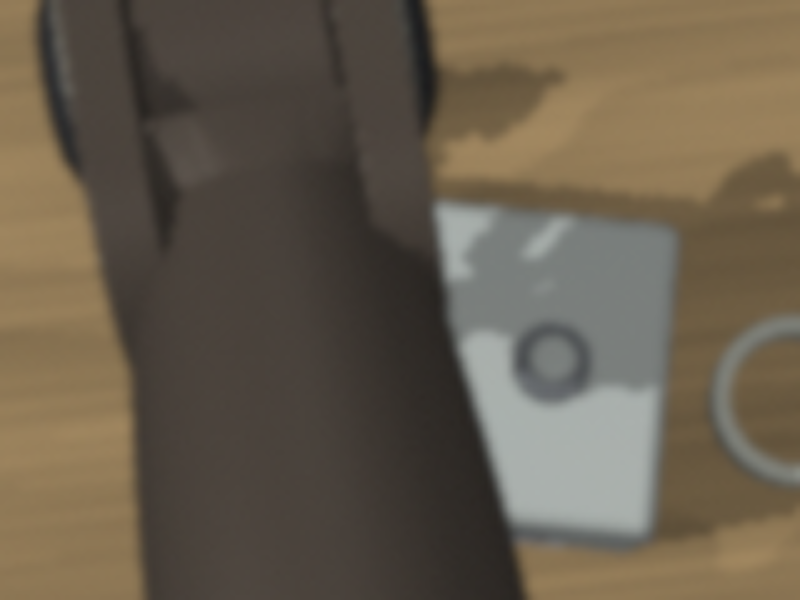

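The fingers shut on nothing. In the scene view the fingertip ends at about crop (362,412), on the knob's top face, and the force matches the return spring alone. So the tips are higher than I assumed. I'll lift, open and look.

>>> apply_moves:
  plan:
    - [0,0,0.02,0,0,0]
    - [0,0,0.0,0,0,0]
    - [0,0,0,0,0,0]
    - [0,0,0,0,0,0]

```text
time_s: 3.75
tcp_pos: [0.5257, 0.0378, 0.1325]
eef_rot: [[-0.0, 0.94, 0.34], [0.0, 0.34, -0.94], [-1.0, -0.0, -0.0]]
ft_force: [-0.8, 0.6, 0.6]
grip_width: -0.0001
```

Run:
```python
from h import *
a=capture("scene")
cv2.imwrite("pics/f.png",cv2.resize(a[130:230,260:380,::-1],None,fx=6,fy=6,interpolation=cv2.INTER_CUBIC))
s=bot.state();print(np.round(s["tcp_pos"],4),np.round(s["ft_force"],2),np.round(s["moment"],3),s["grip_width"])
C=lambda p:((np.array(p)-[260,130]+.5)*6-.5).round(0)
for z in(.1,.1215,.1315,.1415,.15,.16,.2):print(z,C(proj("scene",(.5258,.0377,z))))
```

```text
[0.5255 0.0378 0.1323] [-0.06  0.52 -0.5 ] [0.014 0.019 0.022] 5.611206784009743e-05
0.1 [356. 448.]
0.1215 [356. 412.]
0.1315 [357. 395.]
0.1415 [357. 378.]
0.15 [357. 363.]
0.16 [357. 346.]
0.2 [358. 274.]
```

View pics/f.png

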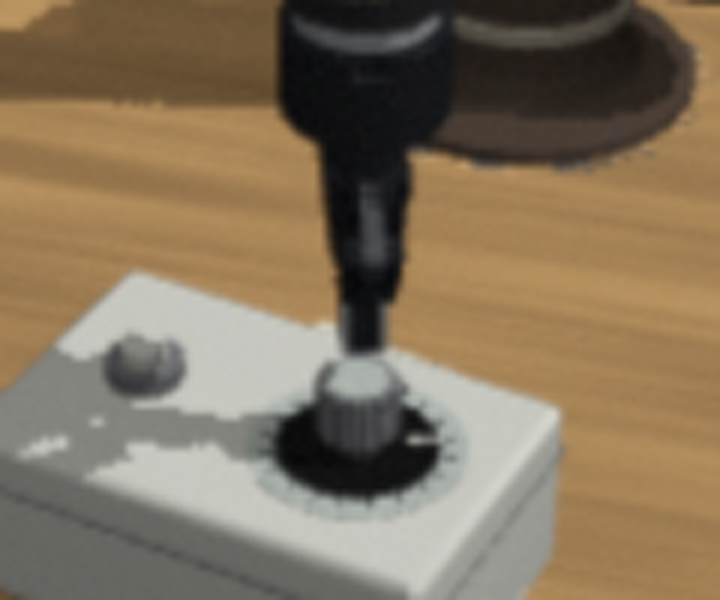

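The visible tip is at crop row ~355, z≈0.154, while the TCP reads 0.132. The real tips are therefore about 22 mm behind the reported TCP. The pointer hasn't moved. I'll open, go lower and regrip.

>>> apply_moves:
  plan:
    - [0,0,0.01,0,0,0]
    - [0,0,0,0,0,0]
    - [0,0,0,0,0,0]
    - [0,0,0,0,0,0]
    - [0,0,0,0,0,0]
  grip: -1

```text
time_s: 4.22
tcp_pos: [0.5257, 0.0377, 0.1431]
eef_rot: [[-0.0, 0.94, 0.34], [-0.0, 0.34, -0.94], [-1.0, -0.0, -0.0]]
ft_force: [0.4, -0.4, 0.2]
grip_width: 0.0605
```

>>> apply_moves:
  plan:
    - [0,0,0,0,0,0]
    - [0,0,-0.01,0,0,0]
    - [0,0,-0.015,0,0,0]
    - [0,0,-0.014,0,0,0]
    - [0,0,0,0,0,0]

```text
time_s: 4.63
tcp_pos: [0.5238, 0.0376, 0.1007]
eef_rot: [[-0.005, 0.94, 0.34], [-0.0, 0.34, -0.94], [-1.0, -0.005, -0.001]]
ft_force: [0.5, 0.2, -0.3]
grip_width: 0.0852
```

>>> apply_moves:
  plan:
    - [0,0,-0.004,0,0,0]
    - [0,0,-0.004,0,0,0]
    - [0,0,0,0,0,0]
    - [0,0,0,0,0,0]

```text
time_s: 4.97
tcp_pos: [0.526, 0.0377, 0.0965]
eef_rot: [[0.0, 0.94, 0.34], [-0.0, 0.34, -0.94], [-1.0, 0.0, 0.0]]
ft_force: [0.3, -0.3, 0.5]
grip_width: 0.085
```

>>> apply_moves:
  plan:
    - [0,0,-0.003,0,0,0]
    - [0,0,0,0,0,0]
    - [0,0,0,0,0,0]
    - [0,0,0,0,0,0]
    - [0,0,0,0,0,0]
  grip: 1
  force: 40

```text
time_s: 5.38
tcp_pos: [0.5268, 0.0381, 0.0939]
eef_rot: [[0.002, 0.94, 0.34], [0.001, 0.34, -0.94], [-1.0, 0.002, 0.0]]
ft_force: [3.8, 1.4, 1.3]
grip_width: 0.0364
```

>>> apply_moves:
  plan:
    - [0,0,0,0,0,0]
    - [0,0,0,0,0,0]
    - [0,0,0,0,0,0]
    - [0,0,0,0,0,0]

```text
time_s: 5.72
tcp_pos: [0.5268, 0.0381, 0.0937]
eef_rot: [[0.002, 0.94, 0.34], [0.001, 0.34, -0.94], [-1.0, 0.002, 0.0]]
ft_force: [5.6, 2.6, 2.0]
grip_width: 0.0368
```

>>> apply_moves:
  plan:
    - [0.0012,0.0004,-0.001,0,0,0]
    - [0,0,-0.001,0,0,0]
    - [0,0,-0.001,0,0,0]
    - [0,0,0,0,0,0]
    - [0,0,0,0,0,0]

```text
time_s: 6.13
tcp_pos: [0.5268, 0.0381, 0.0901]
eef_rot: [[-0.0, 0.94, 0.34], [-0.0, 0.34, -0.94], [-1.0, -0.0, -0.0]]
ft_force: [2.4, 1.4, 2.3]
grip_width: 0.0364
```

>>> apply_moves:
  plan:
    - [0,0,-0.001,0,0,0]
    - [0,0,0,0,0,0]
    - [0,0,0,0,0,0]

```text
time_s: 6.38
tcp_pos: [0.5269, 0.0381, 0.0891]
eef_rot: [[-0.0, 0.94, 0.34], [-0.0, 0.34, -0.94], [-1.0, -0.0, 0.0]]
ft_force: [0.2, 1.3, 2.1]
grip_width: 0.0369
```

>>> apply_moves:
  plan:
    - [0,0,-0.001,0,0,0]
    - [0,0,0,0,0,0]
    - [0,0,0,0,0,0]

```text
time_s: 6.63
tcp_pos: [0.5269, 0.0381, 0.0881]
eef_rot: [[-0.0, 0.94, 0.34], [-0.0, 0.34, -0.94], [-1.0, -0.0, 0.0]]
ft_force: [1.1, 0.7, 2.4]
grip_width: 0.0366
```

>>> apply_moves:
  plan:
    - [0,0,-0.001,0,0,0]
    - [0,0,0,0,0,0]
    - [0,0,0,0,0,0]

```text
time_s: 6.88
tcp_pos: [0.5269, 0.0381, 0.0875]
eef_rot: [[0.0, 0.94, 0.34], [-0.0, 0.34, -0.94], [-1.0, 0.0, 0.0]]
ft_force: [0.7, 0.8, 4.7]
grip_width: 0.0365
```

>>> apply_moves:
  plan:
    - [0,0,-0.0007,0,0,0]
    - [0,0,0,0,0,0]
    - [0,0,0,0,0,0]

```text
time_s: 7.13
tcp_pos: [0.5269, 0.0381, 0.0871]
eef_rot: [[0.0, 0.94, 0.34], [-0.0, 0.34, -0.94], [-1.0, 0.0, 0.0]]
ft_force: [-0.4, 0.4, 8.2]
grip_width: 0.0367
```

>>> apply_moves:
  plan:
    - [0,0,-0.0007,0,0,0]
    - [0,0,0,0,0,0]
    - [0,0,0,0,0,0]

```text
time_s: 7.38
tcp_pos: [0.5269, 0.0381, 0.0867]
eef_rot: [[0.001, 0.94, 0.34], [-0.0, 0.34, -0.94], [-1.0, 0.001, 0.0]]
ft_force: [-1.6, -0.3, 9.7]
grip_width: 0.0367
```

>>> apply_moves:
  plan:
    - [0,0,-0.0007,0,0,0]
    - [0,0,-0.0005,0,0,0]
    - [0,0,0,0,0,0]
    - [0,0,0,0,0,0]

```text
time_s: 7.72
tcp_pos: [0.527, 0.0381, 0.086]
eef_rot: [[0.001, 0.94, 0.34], [-0.0, 0.34, -0.94], [-1.0, 0.001, 0.0]]
ft_force: [-2.8, 0.6, 12.9]
grip_width: 0.0366
```

Run:
```python
from h import *
F=[]
for _ in range(6):
    capture("scene");F.append(bot.state()["ft_force"])
print(np.round(np.mean(F,0),2),np.round(np.std(F,0),2),np.round(bot.state()["tcp_pos"],4),np.round(bot.state()["moment"],3))
```

```text
[-2.68  0.5  12.95] [0.4  0.68 0.39] [0.527  0.0381 0.086 ] [-0.075  0.928  0.014]
```

>>> apply_moves:
  plan:
    - [0,0,-0.0005,0,0,0]
    - [0,0,0,0,0,0]
    - [0,0,0,0,0,-0.05]
    - [0,0,0,0,0,-0.05]
    - [0,0,0,0,0,-0.05]

```text
time_s: 8.43
tcp_pos: [0.5273, 0.0382, 0.0859]
eef_rot: [[0.002, 0.981, 0.193], [0.0, 0.193, -0.981], [-1.0, 0.002, 0.0]]
ft_force: [-1.4, 1.5, 13.8]
grip_width: 0.0365
```

Run:
```python
from h import *
F=[];M=[]
for _ in range(4):
    capture("scene");s=bot.state();F.append(s["ft_force"]);M.append(s["moment"])
print(np.round(np.mean(F,0),2),np.round(np.mean(M,0),3),np.round(s["tcp_pos"],4),np.round(s["eef_rot"],3).tolist())
```

```text
[-2.47  0.84 14.38] [0.087 0.894 0.009] [0.5272 0.0382 0.0858] [[0.002, 0.981, 0.196], [0.0, 0.196, -0.981], [-1.0, 0.002, 0.0]]
```

>>> apply_moves:
  plan:
    - [0,0,0,0,0,-0.074]
    - [0,0,0,0,0,-0.074]
    - [0,0,0,0,0,-0.074]
    - [0,0,0,0,0,-0.074]

```text
time_s: 8.97
tcp_pos: [0.5278, 0.0384, 0.0859]
eef_rot: [[0.003, 0.995, -0.102], [0.001, -0.102, -0.995], [-1.0, 0.003, -0.001]]
ft_force: [-0.3, 1.8, 12.5]
grip_width: 0.0368
```

>>> apply_moves:
  plan:
    - [0,0,0,0,0,-0.074]
    - [0,0,0,0,0,-0.074]
    - [0,0,0,0,0,-0.074]
    - [0,0,0,0,0,-0.074]

```text
time_s: 9.3
tcp_pos: [0.5284, 0.0384, 0.0861]
eef_rot: [[0.004, 0.922, -0.388], [0.001, -0.388, -0.922], [-1.0, 0.003, -0.002]]
ft_force: [1.4, 1.2, 12.1]
grip_width: 0.0368
```

>>> apply_moves:
  plan:
    - [0,0,-0.0005,0,0,-0.03]
    - [0,0,0,0,0,-0.074]
    - [0,0,0,0,0,-0.074]
    - [0,0,0,0,0,-0.074]

```text
time_s: 9.63
tcp_pos: [0.5288, 0.0383, 0.0859]
eef_rot: [[0.005, 0.796, -0.606], [0.0, -0.606, -0.796], [-1.0, 0.004, -0.003]]
ft_force: [2.2, -0.6, 14.1]
grip_width: 0.0365
```

>>> apply_moves:
  plan:
    - [0,0,0,0,0,-0.074]
    - [0,0,0,0,0,-0.074]
    - [0,0,0,0,0,-0.074]
    - [0,0,0,0,0,-0.044]
    - [0,0,0,0,0,0]

```text
time_s: 10.05
tcp_pos: [0.5293, 0.038, 0.086]
eef_rot: [[0.006, 0.61, -0.793], [-0.0, -0.793, -0.61], [-1.0, 0.004, -0.004]]
ft_force: [2.8, -1.3, 13.0]
grip_width: 0.0365
```

>>> apply_moves:
  plan:
    - [0,0,0,0,0,0]
    - [0,0,0,0,0,0]
    - [0,0,0,0,0,0]

```text
time_s: 10.3
tcp_pos: [0.5293, 0.038, 0.086]
eef_rot: [[0.006, 0.611, -0.792], [-0.0, -0.792, -0.611], [-1.0, 0.003, -0.004]]
ft_force: [1.2, -1.2, 13.3]
grip_width: 0.0368
```

>>> apply_moves:
  plan:
    - [0,0,0.003,0,0,0]
    - [0,0,0.003,0,0,0]
    - [0,0,0.0025,0,0,0]
    - [0,0,0,0,0,0]
    - [0,0,0,0,0,0]

```text
time_s: 10.72
tcp_pos: [0.5291, 0.0379, 0.093]
eef_rot: [[0.004, 0.611, -0.792], [-0.0, -0.792, -0.611], [-1.0, 0.003, -0.003]]
ft_force: [6.2, -0.7, 2.2]
grip_width: 0.0367
```

>>> apply_moves:
  plan:
    - [0,0,0,0,0,0]
    - [0,0,0,0,0,0]
    - [0,0,0,0,0,0]
    - [0,0,0,0,0,0]
    - [0,0,0,0,0,0]
  grip: -1

```text
time_s: 11.13
tcp_pos: [0.5264, 0.0381, 0.0916]
eef_rot: [[-0.001, 0.611, -0.791], [-0.0, -0.791, -0.611], [-1.0, -0.001, 0.001]]
ft_force: [0.8, -0.3, 0.4]
grip_width: 0.085
```

>>> apply_moves:
  plan:
    - [0,0,0,0,0,0]
    - [0,0,0.015,0,0,0]
    - [0,0,0.03,0,0,0]
    - [0,0,0.03,0,0,0]
    - [0,0,0.02,0,0,0]

```text
time_s: 11.55
tcp_pos: [0.5273, 0.0382, 0.1896]
eef_rot: [[0.002, 0.611, -0.791], [0.0, -0.791, -0.611], [-1.0, 0.001, -0.001]]
ft_force: [1.0, 0.8, 0.5]
grip_width: 0.0859
```

>>> apply_moves:
  plan:
    - [-0.02,-0.035,0,0,0,0]
    - [-0.02,-0.035,0,0,0,0]
    - [-0.03,-0.035,0,0,0,0]
    - [-0.03,-0.035,0,0,0,0]
    - [0,0,0,0,0,0]
  grip: 1

```text
time_s: 11.97
tcp_pos: [0.4286, -0.0988, 0.1875]
eef_rot: [[-0.002, 0.607, -0.795], [-0.002, -0.795, -0.607], [-1.0, 0.001, 0.002]]
ft_force: [0.1, -0.2, 0.2]
grip_width: 0.0258
```

Run:
```python
from h import *
b=capture("top");a=capture("scene")
B=cv2.resize(b[185:250,270:340,::-1],None,fx=6,fy=6,interpolation=cv2.INTER_CUBIC)
A=cv2.resize(a[170:235,285:345,::-1],None,fx=6,fy=6,interpolation=cv2.INTER_CUBIC)
cv2.imwrite("pics/g.png",np.hstack([B,A]));print(B.shape)
s=bot.state();print(np.round(s["tcp_pos"],4),s["grip_width"],np.round(s["ft_force"],2))
```

```text
(390, 420, 3)
[ 0.432  -0.0962  0.1875] 0.009756198254731473 [-0.31 -0.62  0.04]
```

View pics/g.png

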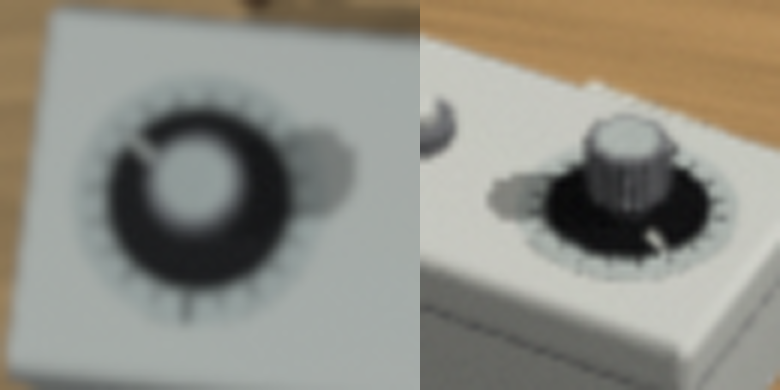

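In the left half the disc centre is at about (200,198), the pointer's outer end at (138,142) and the zero tick at (187,312). The knob is up. Next come the angles and the button target.

Run:
```python
from h import *
U=lambda p:(270+(p[0]+.5)/6-.5,185+(p[1]+.5)/6-.5)
V=lambda p:(285+(p[0]-420+.5)/6-.5,170+(p[1]+.5)/6-.5)
c=np.array([.5257,.0375])
ang=lambda v:np.degrees(np.arctan2(v[1],v[0]))
for c0 in (c,ray("top",U((200,198)),.1)[:2]):
  z=ray("top",U((187,312)),.1)[:2]-c0;q=ray("top",U((138,138)),.1)[:2]-c0;r=ray("scene",V((662,250)),.1)[:2]-c0
  print(c0,ang(z),((ang(z)-ang(q))%360)/18,((167.3-ang(q))%360)/18,((167.3-ang(r))%360)/18)
print(np.array([.4995,-.077])-bot.state()["tcp_pos"][:2])
```

```text
[0.5257 0.0375] 168.83923452652172 7.287189022112604 7.2016759928614 6.881148436076915
[0.52558511 0.03631543] 167.43005063500195 7.1334156569455525 7.126190621667667 6.813624262457021
[0.06746086 0.01916304]
```

The dial reads stop 7 in both views (7.1–7.2 and 6.8–6.9). Now for the button.

>>> apply_moves:
  plan:
    - [0.025,0.008,0,0,0,0]
    - [0.025,0.008,0,0,0,0]
    - [0.02,0.007,0,0,0,0]
    - [0,0,0,0,0,0]
    - [0,0,0,0,0,0]

```text
time_s: 12.48
tcp_pos: [0.5039, -0.0707, 0.1863]
eef_rot: [[-0.001, 0.614, -0.79], [0.0, -0.79, -0.614], [-1.0, -0.001, 0.001]]
ft_force: [0.3, -0.1, -0.2]
grip_width: -0.0002
```

>>> apply_moves:
  plan:
    - [0,0,0,0,0,0]
    - [0,0,0,0,0,0]

```text
time_s: 12.65
tcp_pos: [0.5023, -0.0717, 0.187]
eef_rot: [[-0.001, 0.612, -0.791], [0.0, -0.791, -0.612], [-1.0, -0.0, 0.0]]
ft_force: [-0.2, -0.2, 0.2]
grip_width: -0.0
```

>>> apply_moves:
  plan:
    - [-0.003,-0.005,-0.02,0,0,0]
    - [0,0,-0.03,0,0,0]
    - [0,0,-0.022,0,0,0]
    - [0,0,0,0,0,0]
    - [0,0,0,0,0,0]

```text
time_s: 13.07
tcp_pos: [0.4984, -0.0771, 0.1148]
eef_rot: [[-0.002, 0.611, -0.792], [0.0, -0.792, -0.611], [-1.0, -0.002, 0.001]]
ft_force: [-0.4, -0.5, 1.0]
grip_width: -0.0002
```

>>> apply_moves:
  plan:
    - [0,0,-0.004,0,0,0]
    - [0,0,-0.004,0,0,0]
    - [0,0,0,0,0,0]
    - [0,0,0,0,0,0]

```text
time_s: 13.4
tcp_pos: [0.5002, -0.0772, 0.1078]
eef_rot: [[0.001, 0.611, -0.791], [-0.0, -0.791, -0.611], [-1.0, 0.001, -0.001]]
ft_force: [0.3, -0.4, 0.2]
grip_width: -0.0001
```

>>> apply_moves:
  plan:
    - [0,0,-0.002,0,0,0]
    - [0,0,-0.002,0,0,0]
    - [0,0,0,0,0,0]
    - [0,0,0,0,0,0]

```text
time_s: 13.73
tcp_pos: [0.4997, -0.0771, 0.103]
eef_rot: [[-0.0, 0.611, -0.791], [0.0, -0.791, -0.611], [-1.0, -0.0, 0.0]]
ft_force: [-0.0, 0.0, 0.7]
grip_width: -0.0007
```

>>> apply_moves:
  plan:
    - [0,0,-0.002,0,0,0]
    - [0,0,-0.002,0,0,0]
    - [0,0,0,0,0,0]
    - [0,0,0,0,0,0]

```text
time_s: 14.07
tcp_pos: [0.4996, -0.0771, 0.0989]
eef_rot: [[-0.0, 0.611, -0.791], [0.0, -0.791, -0.611], [-1.0, -0.0, 0.0]]
ft_force: [-0.4, 0.1, 0.7]
grip_width: -0.0001
```

>>> apply_moves:
  plan:
    - [0,0,-0.002,0,0,0]
    - [0,0,-0.001,0,0,0]
    - [0,0,0,0,0,0]
    - [0,0,0,0,0,0]

```text
time_s: 14.4
tcp_pos: [0.4997, -0.0771, 0.0961]
eef_rot: [[-0.0, 0.611, -0.791], [-0.0, -0.791, -0.611], [-1.0, -0.0, 0.0]]
ft_force: [-0.8, 1.1, -0.8]
grip_width: -0.0002
```

>>> apply_moves:
  plan:
    - [0,0,-0.002,0,0,0]
    - [0,0,-0.001,0,0,0]
    - [0,0,0,0,0,0]
    - [0,0,0,0,0,0]

```text
time_s: 14.73
tcp_pos: [0.4999, -0.0771, 0.0933]
eef_rot: [[0.0, 0.611, -0.791], [-0.0, -0.791, -0.611], [-1.0, 0.0, -0.0]]
ft_force: [-0.4, 0.1, 3.0]
grip_width: 0.0001
```

>>> apply_moves:
  plan:
    - [0,0,-0.002,0,0,0]
    - [0,0,0,0,0,0]
    - [0,0,0,0,0,0]

```text
time_s: 14.98
tcp_pos: [0.4999, -0.0771, 0.0912]
eef_rot: [[0.0, 0.611, -0.791], [-0.0, -0.791, -0.611], [-1.0, 0.0, -0.0]]
ft_force: [-0.4, 0.3, 3.5]
grip_width: -0.0001
```

>>> apply_moves:
  plan:
    - [0,0,-0.002,0,0,0]
    - [0,0,0,0,0,0]
    - [0,0,0,0,0,0]

```text
time_s: 15.23
tcp_pos: [0.5, -0.0772, 0.0907]
eef_rot: [[0.002, 0.611, -0.791], [-0.0, -0.791, -0.611], [-1.0, 0.001, -0.001]]
ft_force: [-4.2, 0.5, 13.5]
grip_width: 0.0
```

>>> apply_moves:
  plan:
    - [0,0,-0.001,0,0,0]
    - [0,0,0,0,0,0]
    - [0,0,0,0,0,0]

```text
time_s: 15.48
tcp_pos: [0.5001, -0.0772, 0.0906]
eef_rot: [[0.002, 0.611, -0.791], [-0.0, -0.791, -0.611], [-1.0, 0.002, -0.002]]
ft_force: [-6.6, -0.1, 20.0]
grip_width: 0.0002
```

The button is on its hard stop: 20 N and no further travel. I'll let it go and retreat.

>>> apply_moves:
  plan:
    - [0,0,0.005,0,0,0]
    - [0,0,0.01,0,0,0]
    - [0,0,0.03,0,0,0]
    - [0,0,0.035,0,0,0]
    - [0,0,0.035,0,0,0]

```text
time_s: 15.9
tcp_pos: [0.4988, -0.077, 0.2037]
eef_rot: [[-0.003, 0.611, -0.791], [0.0, -0.791, -0.611], [-1.0, -0.002, 0.002]]
ft_force: [1.2, 0.4, 0.8]
grip_width: 0.0001
```

>>> apply_moves:
  plan:
    - [-0.03,-0.02,0,0,0,0]
    - [-0.03,-0.02,0,0,0,0]
    - [-0.03,-0.02,0,0,0,0]
    - [0,0,0,0,0,0]
    - [0,0,0,0,0,0]

```text
time_s: 16.32
tcp_pos: [0.4086, -0.1378, 0.2035]
eef_rot: [[0.0, 0.609, -0.793], [-0.0, -0.793, -0.609], [-1.0, 0.0, -0.0]]
ft_force: [0.5, 0.1, 0.1]
grip_width: 0.0002
```

>>> apply_moves:
  plan:
    - [0,0,0,0,0,0]
    - [0,0,0,0,0,0]
    - [0,0,0,0,0,0]

```text
time_s: 16.57
tcp_pos: [0.4104, -0.1367, 0.2028]
eef_rot: [[-0.001, 0.612, -0.791], [0.0, -0.791, -0.612], [-1.0, -0.001, 0.0]]
ft_force: [-0.3, 0.0, -0.2]
grip_width: 0.0001
```

Run:
```python
from h import *
b=capture("top");cv2.imwrite("pics/h.png",cv2.resize(b[140:300,240:460,::-1],None,fx=3.6,fy=3.6,interpolation=cv2.INTER_CUBIC))
s=bot.state();print(np.round(s["tcp_pos"],4),np.round(s["ft_force"],2),s["time_s"])
```

```text
[ 0.4104 -0.1366  0.2028] [ 0.02 -0.44  0.52] 16.6167
```

View pics/h.png

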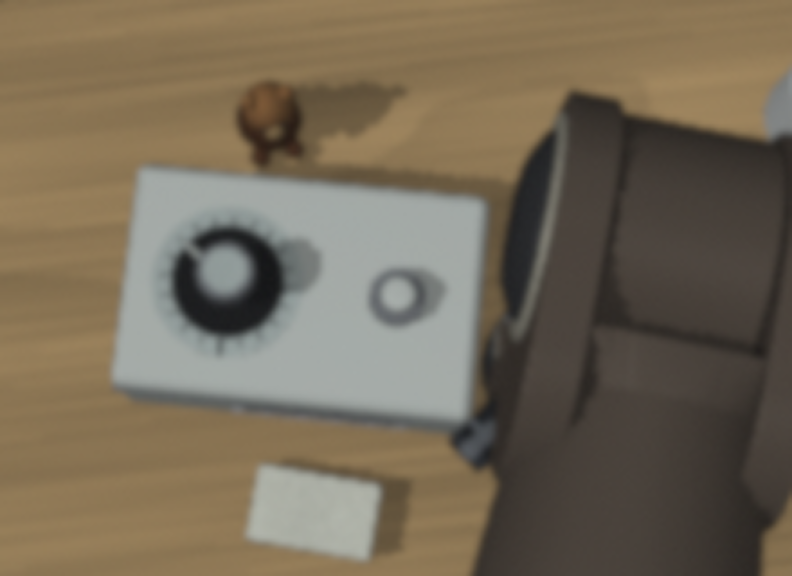

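The pointer at (193,248) is unchanged at stop 7. The knob at (225,268) is up, the button at (400,295) is back up, and the bear and cards haven't moved. The arm is clear, so I'm handing in.

```bash
python3 -c "
from rig import bot
print(bot.finish_job())"
```

```text
the job is handed in; nothing more can be done
None
```

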